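# Cap the cut-off pipes

## Task

The old kitchen is being replumbed and four cut-off pipe ends stick up open out of the worktop. Put each of the four white caps over the pipe it is made for, smallest cap on the thinnest pipe and so on up to the largest, closed top up and fully home on the pipe. Two open-ended couplings stand among the caps: leave those where they are.

Things in the scene. Friction and masses are not known exactly. Their poses are not given: they have to be found in the camera images.
- cap_small: the smallest of four loose white plastic pipe caps, round cups standing upside down: flat closed top, open below, outer diameter 38 mm, inner 32 mm, 34 mm high, top 5 mm thick (29 mm deep inside). Origin: centre of the open lower rim, on the worktop at the start; z up through the closed top. Round, so its yaw means nothing.
- cap_medium: the second smallest of four loose white plastic pipe caps, round cups standing upside down: flat closed top, open below, outer diameter 46 mm, inner 40 mm, 34 mm high, top 5 mm thick (29 mm deep inside). Origin: centre of the open lower rim, on the worktop at the start; z up through the closed top. Round, so its yaw means nothing.
- cap_large: the second largest of four loose white plastic pipe caps, round cups standing upside down: flat closed top, open below, outer diameter 54 mm, inner 48 mm, 34 mm high, top 5 mm thick (29 mm deep inside). Origin: centre of the open lower rim, on the worktop at the start; z up through the closed top. Round, so its yaw means nothing.
- cap_xlarge: the largest of four loose white plastic pipe caps, round cups standing upside down: flat closed top, open below, outer diameter 62 mm, inner 56 mm, 34 mm high, top 5 mm thick (29 mm deep inside). Origin: centre of the open lower rim, on the worktop at the start; z up through the closed top. Round, so its yaw means nothing.
- pipe_small: the smallest of four fixed upright open grey pipe ends: outer diameter 20 mm, open end 55 mm above the worktop, outer edge bevelled 2 mm, round white collar 48 mm wide and 4 mm high at its foot. Origin: on its axis at worktop height; z up. The cap of 38 mm outer diameter belongs here, with 6 mm play all round; fully home, its top rests on the pipe and its rim is 26 mm above the worktop.
- pipe_medium: the second smallest of four fixed upright open grey pipe ends: outer diameter 28 mm, open end 55 mm above the worktop, outer edge bevelled 2 mm, round white collar 56 mm wide and 4 mm high at its foot. Origin: on its axis at worktop height; z up. The cap of 46 mm outer diameter belongs here, with 6 mm play all round; fully home, its top rests on the pipe and its rim is 26 mm above the worktop.
- pipe_large: the second largest of four fixed upright open grey pipe ends: outer diameter 36 mm, open end 55 mm above the worktop, outer edge bevelled 2 mm, round white collar 64 mm wide and 4 mm high at its foot. Origin: on its axis at worktop height; z up. The cap of 54 mm outer diameter belongs here, with 6 mm play all round; fully home, its top rests on the pipe and its rim is 26 mm above the worktop.
- pipe_xlarge: the largest of four fixed upright open grey pipe ends: outer diameter 44 mm, open end 55 mm above the worktop, outer edge bevelled 2 mm, round white collar 72 mm wide and 4 mm high at its foot. Origin: on its axis at worktop height; z up. The cap of 62 mm outer diameter belongs here, with 6 mm play all round; fully home, its top rests on the pipe and its rim is 26 mm above the worktop.
- coupling_a: a loose white plastic straight coupling standing among the caps: a tube open at both ends (you look down through it), outer diameter 46 mm, wall 3 mm, 34 mm high. Origin: centre of its lower rim; z up. Not a cap: to be left alone.
- coupling_b: a loose white plastic straight coupling standing among the caps: a tube open at both ends (you look down through it), outer diameter 54 mm, wall 3 mm, 34 mm high. Origin: centre of its lower rim; z up. Not a cap: to be left alone.
Not all that is in view belongs to the job. What is shaped like the cap_large but black or blue is not meant.

How it is judged:
By the outcome, as a careful person would: the job done as asked, in the order asked, and still so for the second after the job is handed in, with the robot touching nothing.
It also fails if it takes over 99 s, if anything falls off the work surface, if the arm or the gripper's body presses on something with over 40 N, if the wrist force passes 120 N, or if a joint passes its speed limit or range.

## Robot

A 6-joint arm with a two-finger parallel gripper is mounted at the origin on the work surface. World frame = base frame: x ahead of the robot, y to its left, z up, the work surface at z = 0. Lengths are in mm, angles in rad, forces in N, time in s.
With the tool pointing down it reaches from about 400 to 825 mm from the base axis. Payload 7 kg.
Tool frame: the origin (TCP) lies at the very end of the fingers, on their centre line; the grasp point (between the pads) lies 19 mm behind it; z points along the fingers, y is the line along which they close (so a half turn about z gives the same grasp; the last joint's range is limited). The gripper opens to 88 mm and grips with 3 to 60 N. Pads are 19 mm wide; open, the fingers measure 130 mm over their backs; the gripper's body (78 mm by 193 mm) begins 47 mm behind the grasp point.
Start: joints at [1.523, 0.359, 0.012, 0, -1.224, -0.288], TCP at [222.437, 637.273, 226.561] pointing down, gripper open.
Joint ranges: [-3.07, 3.07], [-1.43, 2.12], [-1.02, 1.25], [-3.03, 1.67], [-3.05, -0], [-3.03, 3.03]. Speed limits (rad/s): [2.39, 2.39, 3.01, 3.14, 3.14, 3.14].

## Interface

Orientations are given as a unit quaternion [x, y, z, w].
In Python, from plant import bot gives the robot as it stands. Calls block until the motion is done:
- bot.move_ptp(position, orientation): joint-space move of the TCP to a pose.
- bot.line_to(position, velocity=150, ori=None): straight line of the TCP; ori=None keeps the orientation; velocity is the mean speed in mm/s.
- bot.move_joints(angles): joint-space move.
- bot.move_gripper(opening, force=None): finger opening in mm; force is the grip in N (None keeps the last); returns when the fingers have stopped.
- bot.pause(seconds).
- bot.solve_ik(position, orientation): joint angles nearest the present ones, or None.
- bot.read_state(): the state.
- bot.camera(name): name is "side" or "top" or "wrist"; returns the picture (400x640x3 uint8, red, green, blue); there is no depth.
- bot.get_calibration(name): a dict with "fx", "fy", "cx", "cy" (pixels), "view" (4x4, takes a point from world to camera coordinates); the wrist camera has in their place "T_tool_cam" (4x4, takes a point from camera to tool coordinates, whose origin is the TCP and whose axes are the flange's). Camera axes: x right, y up, looking along -z (the intrinsics and any distortion apply to the point x, -y, -z); pixel columns grow to the right and rows downward; lengths in mm; the calibration is good to about 2 mm. A picture is of the moment at which its call begins: read the wrist's pose just before it. get_calibration takes no time and is no camera call.
A pose or a line that the arm cannot do raises bot.Unreachable and nothing moves.
- bot.close_job(): hands the job in; it is judged then, once.
The state is a dict: "t": time; "joint_pos": joint angles; "qvel": joint speeds; "tau": joint torques, N m; "tcp_pos": TCP position; "eef_rot": TCP orientation; "contact_force": force on the tool from outside, world axes, zero at the start; "moment": the same for the moment, N m; "width": finger opening in mm; "finger_force": force on a finger pad.
Only numpy, scipy, OpenCV 4.12 (cv2) and the standard library are available. Lean on these libraries where they do the work, as an engineer would, in place of code of your own. Each camera call takes 0.05 s, during which the arm holds its last target. There are 200 camera calls.

## Working session

There is one attempt and no reset: what is moved stays moved. The work goes in short steps, each a Python script; the robot and the scene stay as the last script left them, time stands still between calls to the robot, and variables do not carry over. Pictures are saved under pics/ and viewed, at most 14 in all, crops included, and the job is handed in when it is done.

```bash
mkdir -p pics; ls; python3 - <<'E'
from plant import bot
import cv2
for n in("top","side"):
    cv2.imwrite(f"pics/{n}0.png",bot.camera(n)[:,:,::-1]); c=bot.get_calibration(n); print(n,c)
print(bot.get_calibration("wrist")); print(bot.read_state())
E
```

```text
pics
top {'fx': 393.80712782805836, 'fy': 393.80712782805836, 'cx': 322.8700116817381, 'cy': 210.80641804663586, 'view': array([[ 6.73550270e-02, -9.97724248e-01,  3.10237719e-03,
        -2.67605750e+01],
       [ 9.76770090e-01,  6.65737930e-02,  2.03686332e-01,
        -4.96944757e+02],
       [-2.03429329e-01, -1.06889891e-02,  9.79031283e-01,
        -7.77156178e+02],
       [ 0.00000000e+00,  0.00000000e+00,  0.00000000e+00,
         1.00000000e+00]])}
side {'fx': 444.19494138762246, 'fy': 444.19494138762246, 'cx': 318.7770616689697, 'cy': 201.9039478333807, 'view': array([[ 8.93274910e-01, -4.49183922e-01,  1.71388294e-02,
        -4.45614667e+02],
       [ 2.79277099e-01,  5.84456444e-01,  7.61849701e-01,
        -1.46720097e+02],
       [-3.52227536e-01, -6.75754741e-01,  6.47527060e-01,
        -8.16484813e+02],
       [ 0.00000000e+00,  0.00000000e+00,  0.00000000e+00,
         1.00000000e+00]])}
{'fx': 335.07698146969176, 'fy': 335.07698146969176, 'cx': 313.46636357746286, 'cy': 201.30687468305698, 'T_tool_cam': array([[ 4.75618622e-04,  9.63581428e-01,  2.67414671e-01,
 
[... 293 characters left out ...]
'joint_pos': array([ 1.52308741e+00,  3.59306436e-01,  1.11955918e-02, -2.81528822e-04,
       -1.22409001e+00, -2.88078422e-01]), 'qvel': array([-2.52253521e-03, -3.21870047e-03,  3.24385649e-03,  9.86081496e-06,
        8.81425380e-04,  9.67741542e-04]), 'tau': array([-1.34495429e-03, -5.84163022e+01,  2.93752491e+01,  7.01544061e+00,
        1.01457830e-02, -5.13200575e-05]), 'tcp_pos': array([222.32728332, 636.90270281, 225.74658136]), 'eef_rot': array([ 9.85930673e-01, -1.67153216e-01, -4.72019346e-05,  7.13065525e-04]), 'contact_force': array([ 0.34180615,  0.46264517, -0.28799899]), 'moment': array([0.01363993, 0.0386226 , 0.03313779]), 'finger_force': 0.0, 'width': 87.64460216640767}
```

View pics/top0.png

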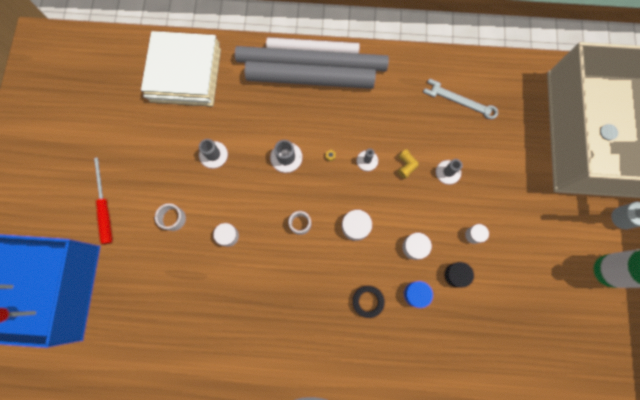

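View pics/side0.png

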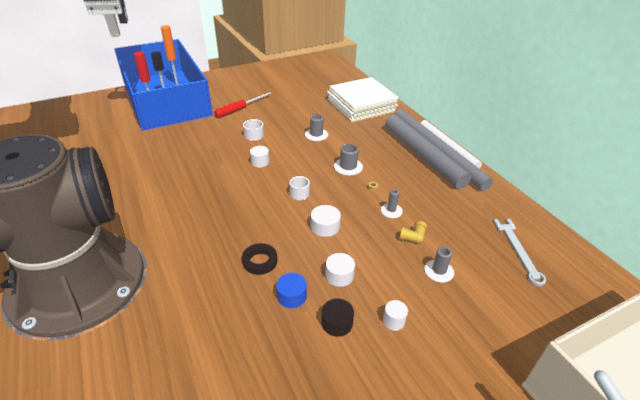

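```bash
cat >h.py <<'E'
import numpy as np, cv2
from scipy.spatial.transform import Rotation as R
from plant import bot
def ray(name,uv,z,st=None):
    """pixel -> world point at height z"""
    c=bot.get_calibration(name)
    d=np.array([(uv[0]-c['cx'])/c['fx'],-(uv[1]-c['cy'])/c['fy'],-1])
    if name=='wrist':
        T=c['T_tool_cam']; r=R.from_quat(st['eef_rot'])
        o=r.apply(T[:3,3])+st['tcp_pos']; d=r.apply(T[:3,:3]@d)
    else:
        V=c['view']; o=-V[:3,:3].T@V[:3,3]; d=V[:3,:3].T@d
    return o+d*(z-o[2])/d[2]
E
python3 - <<'E'
from h import *
top=dict(capM=(225,233,34),capX=(357,224,34),capL=(418,245,34),capS=(479,233,34),cA=(300,222,17),cB=(169,217,17),pL=(212.5,154,4),pX=(286,156.5,4),pS=(367.5,160,4),pM=(448.5,172,4),pLt=(209,146,55),pXt=(284,147,55),pSt=(369,153,55),pMt=(455,164,55))
side=dict(capM=(260,152,34),capX=(325,214,34),capL=(340,263,34),capS=(395.5,308,34),pL=(316.5,134,4),pX=(348,166,4),pS=(392,211,4),pM=(440,271,4),black=(337,310,34),blue=(291,284,34))
for k in top: print(k,ray('top',top[k][:2],top[k][2])[:2].round(), ray('side',side[k][:2],side[k][2])[:2].round() if k in side else '')
E
```

```text
capM [439. 211.] [440. 206.]
capX [477. -67.] [480. -65.]
capL [ 441. -198.] [ 443. -197.]
capS [ 476. -327.] [ 478. -325.]
cA [476.  55.] 
cB [468. 341.] 
pL [623. 269.] [625. 264.]
pX [628. 100.] [629.  98.]
pS [633. -86.] [633. -91.]
pM [ 617. -272.] [ 619. -275.]
pLt [623. 263.] 
pXt [632. 100.] 
pSt [631. -84.] 
pMt [ 619. -269.]
```

```bash
python3 - <<'E'
from h import *
import json
Q=[1,0,0,0]
P=dict(capM=(439,209),capX=(478,-66),capL=(442,-198),capS=(477,-326),pL=(623,267),pX=(628,99),pS=(633,-88),pM=(617,-273))
for k,p in P.items(): print(k,[bot.solve_ik([*p,z],Q) is not None for z in (5,150)],end=' ')
S={}
for n,y in (("L",190),("R",-190)):
    bot.move_ptp([580,y,230],Q); bot.pause(.3)
    s=bot.read_state(); cv2.imwrite(f"pics/w{n}.png",bot.camera("wrist")[:,:,::-1])
    S[n]={k:list(s[k]) for k in('tcp_pos','eef_rot')}; print(s['t'],s['joint_pos'].round(2),S[n])
json.dump(S,open('S.json','w'))
E
```

```text
capM [True, True] capX [True, True] capL [True, True] capS [True, True] pL [True, True] pX [True, True] pS [True, True] pM [True, True] 2.4583 [ 0.64  0.25 -0.13 -0.   -1.19  0.93] {'tcp_pos': [np.float64(579.8820735489483), np.float64(190.44695702698596), np.float64(229.93764751145042)], 'eef_rot': [np.float64(0.9999999486319743), np.float64(0.00031769560364912255), np.float64(-4.076415535313721e-05), np.float64(1.199315766994594e-05)]}
4.225 [ 0.    0.25 -0.13 -0.   -1.19  1.57] {'tcp_pos': [np.float64(580.2151979650877), np.float64(-189.26412747409987), np.float64(229.9837989561958)], 'eef_rot': [np.float64(0.9999998396495194), np.float64(0.0005657988170925149), np.float64(-1.869844859298671e-05), np.float64(-1.4933247453705268e-05)]}
```

View pics/wL.png

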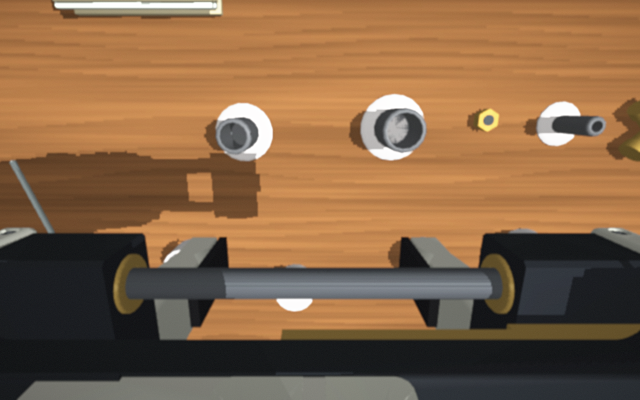

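View pics/wR.png

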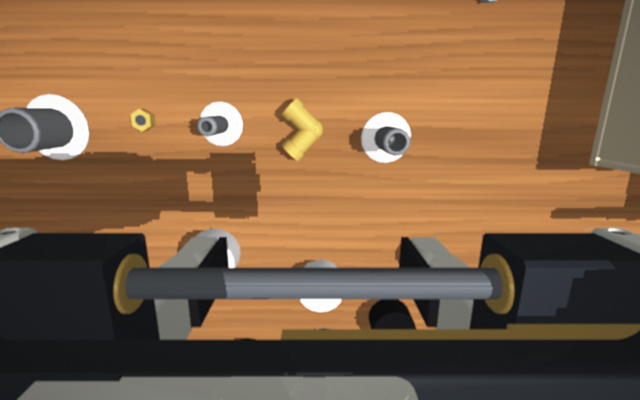

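```bash
python3 - <<'E'
from h import *
import json
S=json.load(open('S.json')); S={n:{k:np.array(v) for k,v in d.items()} for n,d in S.items()}
for k,n,t,c in (("pL","L",(237,134),(244,132)),("pX","L",(404,130),(393,127)),("pS","L",(596,126),(560,124)),("pS","R",(209.5,126),(220.5,124)),("pM","R",(396,141),(386.5,137))):
    print(k,n,ray('wrist',t,55,S[n])[:2].round(1),ray('wrist',c,4,S[n])[:2].round(1))
Q=[0,1,0,0]
for n,y in (("L2",190),("R2",-190)):
  try:
    bot.move_ptp([630,y,230] ,Q); bot.pause(.3)
  except bot.Unreachable as e: print(n,e); continue
  s=bot.read_state(); cv2.imwrite(f"pics/w{n}.png",bot.camera("wrist")[:,:,::-1])
  S[n]={k:s[k] for k in('tcp_pos','eef_rot')}; print(s['t'],s['joint_pos'].round(2),s['tcp_pos'])
json.dump({n:{k:list(v) for k,v in d.items()} for n,d in S.items()},open('S.json','w'))
E
```

```text
pL L [627.7 265.1] [626.2 268.5]
pX L [631.7 101.8] [631.9 100.9]
pS L [635.8 -84.9] [635.4 -86.1]
pS R [635.6 -88.2] [635.3 -85.3]
pM R [ 621.5 -270.8] [ 621.2 -272.2]
7.6917 [ 0.59  0.33 -0.02 -0.   -1.22 -2.16] [630.01594833 189.88994956 230.00404252]
9.4583 [ 0.    0.33 -0.02 -0.   -1.22 -1.57] [ 630.25438785 -189.1789526   230.00343202]
```

View pics/wL2.png

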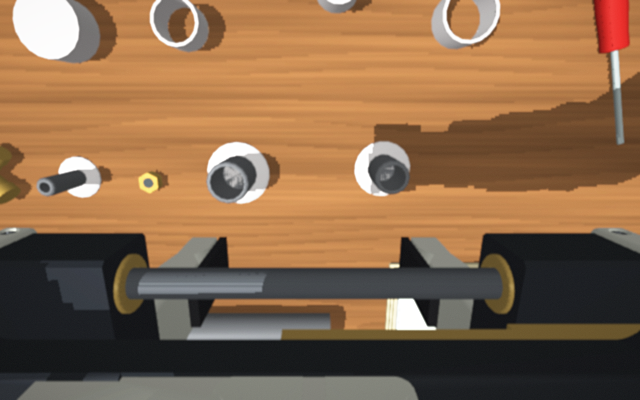

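View pics/wR2.png

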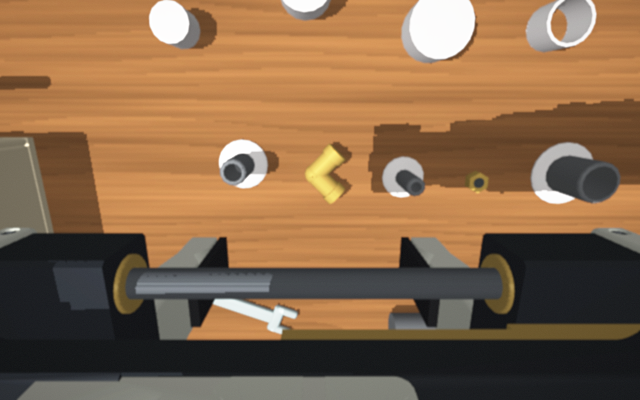

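```bash
python3 - <<'E'
from h import *
import json
S=json.load(open('S.json')); S={n:{k:np.array(v) for k,v in d.items()} for n,d in S.items()}
for k,n,t,c in (("pL","L2",(391,174),(382,168)),("pX","L2",(231,180),(238,173)),("pS","R2",(413,185),(403,177)),("pM","R2",(234,172),(243,164))):
    print(k,n,ray('wrist',t,55,S[n])[:2].round(1),ray('wrist',c,4,S[n])[:2].round(1))
for k,n,t in (("capS","R2",(173,21)),("capX","R2",(442,26))): print(k,ray('wrist',t,34,S[n])[:2].round(1))
Q=[0,1,0,0]; im=[]
for n,y in (("R3",-200),("L3",200)):
  bot.move_ptp([550,y,230] ,Q); bot.pause(.3)
  s=bot.read_state(); im.append(bot.camera("wrist")[:200,:,::-1])
  S[n]={k:s[k] for k in('tcp_pos','eef_rot')}; print(s['t'],s['joint_pos'].round(2),s['tcp_pos'])
cv2.imwrite("pics/w3.png",np.vstack(im))
json.dump({n:{k:list(v) for k,v in d.items()} for n,d in S.items()},open('S.json','w'))
E
```

```text
pL L2 [622.1 268.1] [624.7 269.1]
pX L2 [628.4 105.9] [630.7 101.8]
pS R2 [633.6 -87.8] [635.4 -84.8]
pM R2 [ 620.5 -269.6] [ 620.5 -270.9]
capS [ 478.1 -324.1]
capX [482.  -66.2]
10.225 [-0.01  0.21 -0.19 -0.   -1.17 -1.56] [ 550.54112535 -199.82783686  229.5401997 ]
12.0583 [ 0.68  0.21 -0.19  0.   -1.17 -2.25] [550.23404724 199.2975296  230.03054471]
```

View pics/w3.png

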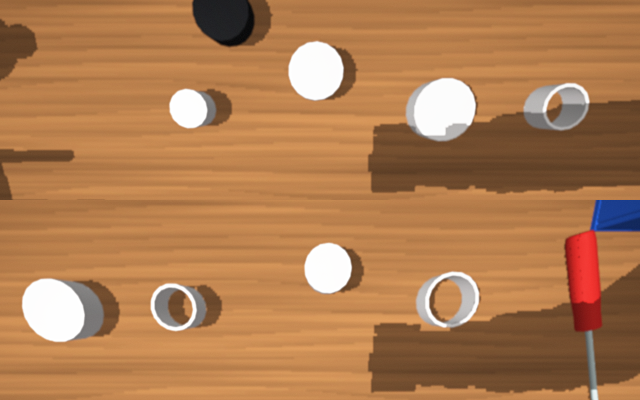

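```bash
cat >>h.py <<'E'
Q=[1,0,0,0]
PIPE=dict(S=(635,-86),M=(621,-271),L=(625,268),X=(631,102))
DIA=dict(S=38,M=46,L=54,X=62)
def cap(k,p):
    bot.move_gripper(88,20)
    bot.move_ptp([*p,110],Q); bot.line_to([*p,4],100)
    bot.move_gripper(DIA[k]-8,20); bot.pause(.2); s=bot.read_state()
    print(k,'grip',s['width'].round(1),s['finger_force'],s['tcp_pos'].round(1))
    if abs(s['width']-DIA[k])>4: raise SystemExit('bad grasp')
    q=PIPE[k]; bot.line_to([*p,110],150); bot.move_ptp([*q,110],Q); bot.pause(.2)
    bot.line_to([*q,58],150); bot.line_to([*q,31.5],60); bot.pause(.2); s=bot.read_state()
    print(' down',s['width'].round(1),s['contact_force'].round(1),s['tcp_pos'].round(1))
    bot.move_gripper(88); bot.line_to([*q,120],150); print(' t',bot.read_state()['t'])
E
python3 - <<'E'
from h import *
import json
S=json.load(open('S.json')); S={n:{k:np.array(v) for k,v in d.items()} for n,d in S.items()}
C={k:ray('wrist',t,34,S[n])[:2].round(1).tolist() for k,n,t in (("S","R3",(188,108)),("L","R3",(316,70)),("X","R3",(444,108)),("M","L3",(328,68)))}
print(C); json.dump(C,open('C.json','w'))
cap("S",C["S"])
cv2.imwrite("pics/s1.png",cv2.resize(bot.camera("side")[150:350,250:500,::-1],None,fx=3,fy=3))
E
```

```text
{'S': [478.3, -328.0], 'L': [441.9, -197.6], 'X': [478.1, -67.0], 'M': [439.9, 213.6]}Traceback (most recent call last):
  File "<stdin>", line 6, in <module>
  File "h.py", line 21, in cap
    print(k,'grip',s['width'].round(1),s['finger_force'],s['tcp_pos'].round(1))
                   ^^^^^^^^^^^^^^^^
AttributeError: 'float' object has no attribute 'round'
```

```bash
sed -i "s/s\['width'\].round(1)/round(s['width'],1)/; s/^def cap(k,p):/def cap(k,p):\n    pick(k,p); place(k,p)\ndef pick(k,p):/; s/^    print(k,'grip'/def place(k,p):\n    s=bot.read_state()\n    print(k,'grip'/" h.py; sed -n 18,40p h.py; python3 - <<'E'
from h import *
import json
C=json.load(open('C.json'))
place("S",C["S"])
cv2.imwrite("pics/s1.png",cv2.resize(bot.camera("side")[150:350,250:500,::-1],None,fx=3,fy=3))
E
```

```text
pick(k,p); place(k,p)
def pick(k,p):
    bot.move_gripper(88,20)
    bot.move_ptp([*p,110],Q); bot.line_to([*p,4],100)
    bot.move_gripper(DIA[k]-8,20); bot.pause(.2); s=bot.read_state()
def place(k,p):
    s=bot.read_state()
    print(k,'grip',round(s['width'],1),s['finger_force'],s['tcp_pos'].round(1))
    if abs(s['width']-DIA[k])>4: raise SystemExit('bad grasp')
    q=PIPE[k]; bot.line_to([*p,110],150); bot.move_ptp([*q,110],Q); bot.pause(.2)
    bot.line_to([*q,58],150); bot.line_to([*q,31.5],60); bot.pause(.2); s=bot.read_state()
    print(' down',round(s['width'],1),s['contact_force'].round(1),s['tcp_pos'].round(1))
    bot.move_gripper(88); bot.line_to([*q,120],150); print(' t',bot.read_state()['t'])
S grip 38.3 19.99999238178134 [ 478.3 -328.     4. ]
 down 38.1 [-0.6 -0.2 -0.8] [635.2 -86.   31.7]
 t 23.1417
```

View pics/s1.png

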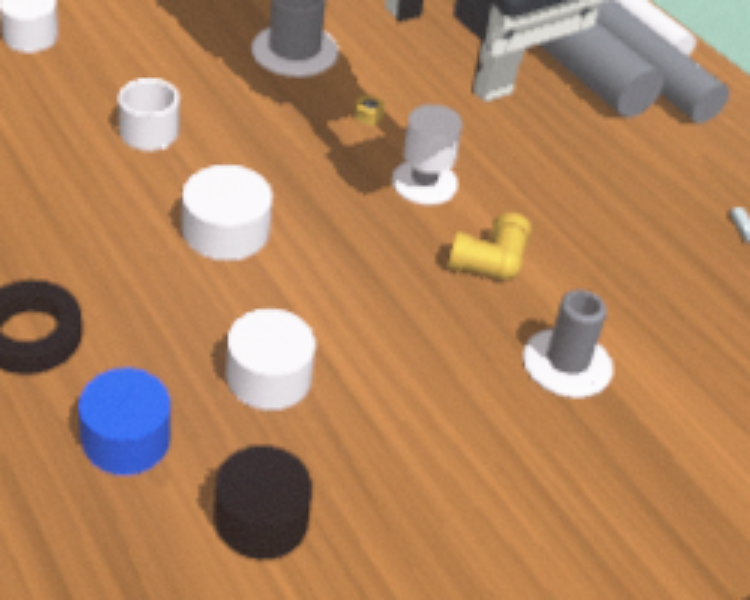

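The crop shows the small cap level over the thin pipe at (433,140), with its collar just below. The couplings haven't moved. Next come the other three.

```bash
python3 - <<'E'
from h import *
import json
C=json.load(open('C.json'))
for k in "MLX": cap(k,C[k])
bot.move_ptp([480,0,300],Q); bot.pause(.2)
cv2.imwrite("pics/s2.png",cv2.resize(bot.camera("side")[90:340,220:500,::-1],None,fx=2.4,fy=2.4))
cv2.imwrite("pics/t2.png",cv2.resize(bot.camera("top")[110:310,130:530,::-1],None,fx=2,fy=2))
print(bot.read_state()['t'])
E
```

```text
M grip 46.1 20.000184159725904 [439.9 213.6   4. ]
 down 46.1 [0.2 0.3 0.5] [ 621.1 -271.    31.7]
 t 32.75
L grip 54.5 20.000351183116436 [ 441.9 -197.6    4.1]
 down 53.8 [ 0.2 -0.2 -0.7] [625.1 268.1  31.7]
 t 41.4917
X grip 61.8 20.000518206506968 [478.2 -67.    4.2]
 down 61.6 [-0.2  0.7 -0.2] [631.1 102.   31.5]
 t 49.7083
51.0083
```

View pics/s2.png

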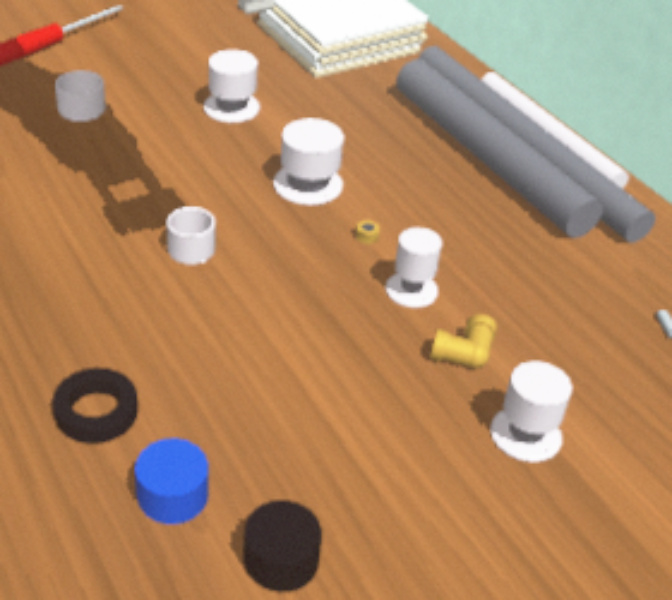

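View pics/t2.png

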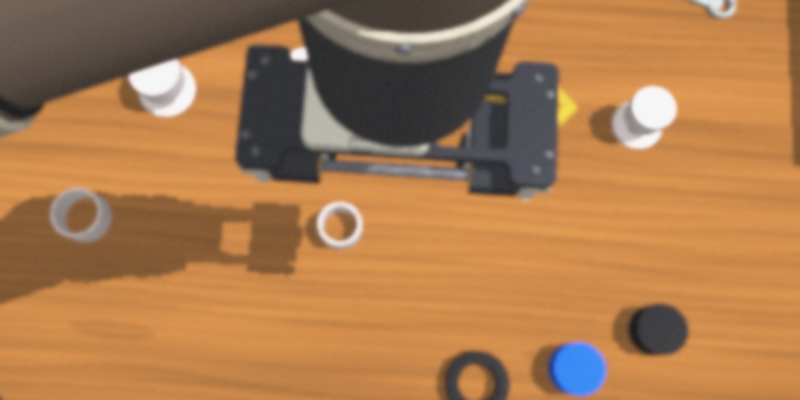

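The side view shows all four caps level on their pipes, at (233,80), (312,150), (418,258) and (537,398), with the collars visible below. The top view agrees for the large and medium caps, at (155,80) and (653,108). Both couplings are where they were.

```bash
python3 -c "
from plant import bot
print(bot.close_job())"
```

```text
the job is handed in; nothing more can be done
None
```

All four caps are on their matching pipes, placed in order from smallest to largest, and look level and fully home in the camera views; both couplings are untouched, and the job was handed in at about 51 s.

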